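# Unlock a squeeze-tab canister cap and lay it on the mat

## Robot

A 6-joint arm with a two-finger parallel gripper is mounted at the origin on a cart in front of the work surface, level with it; the furniture and walls round the work are solid. World frame = base frame: x ahead of the robot, y to its left, z up, the work surface at z = 0. Lengths are in m, angles in rad, forces in N, time in s.
With the tool pointing down it reaches from about 0.225 to 0.725 m from the base axis. Payload 3.1 kg.
Tool frame: the origin (TCP) lies at the very end of the fingers, on their centre line; the grasp point (between the pads) lies 19 mm behind it (hold_point_z is the distance from the TCP to the grasp point, in m); z points along the fingers, y is the line along which they close (so a half turn about z gives the same grasp; the last joint's range is limited). The gripper opens to 85 mm and grips with 20 to 120 N. Pads are 22 mm wide; open, the fingers measure 114 mm over their backs; the gripper's body (76 mm by 85 mm) begins 54 mm behind the grasp point. The pads swing forward as they close: fully open they stand 13 mm farther back than shut.
Start: joints at [1.095, 0.048, 0.099, 1.622, 0, 1.443], TCP at [0.179, 0.494, 0.231] pointing down, gripper open.
Joint ranges: [-2.91, 2.91], [-0.99, 1.94], [-1.21, 1.42], [-2.12, 2.29], [-1.49, 1.47], [-3.14, 3.14]. Speed limits (rad/s): [2.79, 2.79, 3.14, 3.14, 3.14, 3.14].

## Interface

Orientations are given as a unit quaternion [w, x, y, z].
In Python, from rig import * gives the robot as it stands.
- The arm moves only by the shell command python3 -m crank 'ROWS' [FORCE]. ROWS is JSON, one flat list of numbers, 7 for each row, row after row: the turn, a rotation vector about the tool's x, y, z in degrees, then the shift along the tool's x, y, z in mm, then the gripper command: -1 is fully open, 1 is shut, values between are in proportion. A call has exactly 10 rows; each row is the pose to reach, as a shift and turn from the pose commanded when the call began, along the tool's axes at that moment; what a row does not reach only later rows make up. A row lasts 1/12 s, in which the tool goes at most 41.7 mm and 7.16 degrees, less where a joint would pass 70% of its speed; a pose out of reach is approached as far as the arm can. A call with a gripper value outside its range is refused whole. The fingers move at their own pace and stop on an object; FORCE is the grip in N (left out, the last holds). Time passes only in rows, so rows that repeat a pose let the fingers close, or fill a call up. It gives the time, the measured TCP pose, the force, the opening and the grip force at its end, in the units of the state.
- state(): the state, without advancing time (a new reading comes with each control period).
- capture(name): name is "side" or "top"; returns the picture (384x512x3 uint8, red, green, blue); there is no depth.
- camera_info(name): a dict with "camera_matrix" (3x3 intrinsics, pixels), "rvec" (rotation vector, rad) and "tvec" (3), from world to camera coordinates, as OpenCV has them. Camera axes: x right, y down, z forward; pixel columns grow to the right and rows downward; lengths in m; the calibration is good to about 2 mm. A picture is of the moment at which its call begins. camera_info takes no time and is no camera call.
- hand_in(): hands the job in; it is judged then, once.
The state is a dict: "time": time; "q": joint angles; "joint_velocities": joint speeds; "effort": joint torques, N m; "position": TCP position; "tcp_rot": TCP orientation; "force": force on the tool from outside, world axes, zero at the start; "moment": the same for the moment, N m; "grip_width": finger opening in m; "finger_force": force on a finger pad.
Only numpy, scipy, OpenCV 4.12 (cv2) and the standard library are available. Lean on these libraries where they do the work, as an engineer would, in place of code of your own. Each camera call takes 0.05 s, during which the arm holds its last target. There are 200 camera calls.

## Task

Open the metal canister: squeeze the two spring tabs on its cap together, keep them squeezed and turn the cap counter-clockwise (seen from above) gently until it is free of its keepers, at its stop, then lift it straight off and set it down upright in the middle of the round cork mat, letting go of it there. Do not crush the tabs or force the cap against its posts, stop or keepers, and leave the other things on the worktop where they are.

Things in the scene. Friction and masses are not known exactly. Their poses are not given: they have to be found in the camera images.
- canister: Upright round aluminium canister screwed to the worktop: foot 106 mm, body 92 mm in diameter, flat top plate 85 mm up. Origin: centre of the underside, z up. It may change places with the mat. A steel post, 9 mm high, stands on the plate counter-clockwise of each tab's foot, at its +y and -y: with the tabs out they block turning. Never push or pull the cap against its parts with over 20 N.
- plate (a point): Centre of the canister's flat top plate (axes as the canister). Here stands a white neck, 30 mm in diameter and 10 mm high, inside the cap (1.5 mm play all round). Two curved steel keepers near the plate's rim, 31 to 42 mm from the axis and 10 mm high, overhang the cap's two lugs with 2 mm of vertical play; beside each, counter-clockwise, stands a 6 mm sprung stop pin.
- cap: Loose grey plastic cap on the canister, about 0.1 kg. Origin: centre of its underside, which rests on the top plate; z up. Round crown 39 mm in diameter, 34 mm high, two lugs at the foot along its x axis, spring tabs at +y and -y. It starts with its axes along the canister's, within 2 degrees. It clears the neck 10 mm up. Both fingers together may press on it and its tabs with at most 90 N.
- lug (a point): Outer end of the lug at the cap's +x (36 mm from the axis; the other is at -x; both 9 mm wide, 5 mm high). Turned counter-clockwise, the lugs leave the keepers after 28 to 58 degrees and meet the stop pins 7 degrees later: to be felt, it differs per canister. The pins give by 1.4 degrees per 0.1 N m of moment about the vertical; limit 8 N in all (0.27 N m).
- tab_a (a joint): Inward travel in m of the spring tab at the cap's +y: 0 out, 0.005 fully in. Flat upright paddle 24 mm wide, 12 to 40 mm above the cap's underside; 58 mm over both tabs' outer faces when out, 48 mm fully in. 3.6 N to start, 8.1 N fully in; its foot passes the posts from about 0.004 on. 15 to 30 N on each tab grips well. Springs out when released.
- tab_b (a joint): The same for the tab at the cap's -y side.
- mat: Round cork mat fixed to the worktop, 110 mm in diameter and 6 mm thick. Origin: centre of its underside (the worktop).
- flat_tin: Bystander: flat oblong tin, 63 x 105 x 24 mm. Origin: centre of underside.
- round_tin: Bystander: low round tin, 86 mm diameter, 40 mm high. Origin: centre of underside.
- timer: Bystander: kitchen timer, 67 mm diameter, 54 mm high. Origin: centre of underside.
- opener: Bystander: hand-held opener lying flat, 174 x 41 x 20 mm. Origin: centre of underside.
- spice_jar: Bystander: slim spice jar, 46 mm diameter, 105 mm high. Origin: centre of underside.
There are look-alikes about, which are no part of the job. Of the things that look like the mat, take the one that is nearest to the robot's base at the start.

How it is judged:
On the way, in this order (a step that is already met when the one before it is completed fails the run):
1. the cap, still seated on the canister, has been turned more than 24 degrees out of its locked position with both tabs squeezed (angle between the x axis of cap and the x axis of canister, either way round above 0.42 rad and z of cap in the frame of canister below 0.089 m and horizontal distance between cap and canister below 0.006 m and value of joint each of tab_a, tab_b above 0.003 m), for 0.1 s.
2. the cap has been lifted straight off, 15 mm or more clear of the top plate, and is carried upright (z of cap in the frame of canister above 0.1 m and angle between cap's own z axis and vertical below 0.3 rad and contact force between the fingers and cap above 2 N), for 0.1 s.
At the end, for the whole second after the job is handed in: The cap stands upright (within 4.5 degrees) and at rest on the cork mat, its centre within 20 mm of the mat's centre, tabs sprung out, released (horizontal distance between cap and mat below 0.02 m and angle between cap's own z axis and vertical below 0.08 rad and z of cap in the frame of mat between 0.003 and 0.009 m and linear speed of cap below 0.01 m/s and value of joint each of tab_a, tab_b below 0.001 m); the robot touches nothing.
It fails at once if the cap or its tabs are forced against the canister, its posts, keepers or stop pins (more than 20 N) (contact force between cap and canister above 20 N).
It fails at once if the cap is forced against its stop pins (more than 8 N) (contact force between cap and buffer above 8 N).
It fails at once if the tabs are crushed (more than 90 N from both fingers together) (contact force between the fingers and cap above 90 N).
It fails at once if the cap is banged down on the mat (more than 25 N) (contact force between cap and mat above 25 N).
It fails at once if a bystander is shifted by more than 20 mm (distance of any of flat_tin, round_tin, timer, opener, spice_jar from where it was at the start of the episode above 0.02 m).
It also fails if it takes over 64 s, if anything falls off the work surface, if the arm or the gripper's body presses on something with over 40 N, if the wrist force passes 120 N, or if a joint passes its speed limit or range.

## Working session

There is one attempt and no reset: what is moved stays moved. The work goes in short steps, Python scripts to look and compute and a shell command to move; the robot and the scene stay as the last step left them, time stands still between calls to the robot, and variables do not carry over. Pictures are saved under pics/ and viewed, at most 10 in all, crops included, and the job is handed in when it is done.

```bash
mkdir -p pics; ls; python3 - <<'E'
from rig import *
import cv2,numpy as np
s=state();print({k:np.round(v,3).tolist() for k,v in s.items()})
for n in("side","top"):
    im=capture(n);cv2.imwrite(f"pics/{n}0.png",im[:,:,::-1])
    c=camera_info(n);R=cv2.Rodrigues(np.array(c["rvec"]))[0];print(n,np.round(c["camera_matrix"],1).tolist(),(-R.T@np.array(c["tvec"])).round(3),R.round(2).tolist())
E
```

```text
pics
{'time': 0.0, 'q': [1.095, 0.049, 0.098, 1.622, -0.0, 1.443], 'joint_velocities': [-0.0, -0.0, -0.001, -0.001, -0.002, 0.001], 'effort': [-0.0, -33.879, 32.001, 0.02, -0.0, 0.0], 'position': [0.179, 0.493, 0.23], 'tcp_rot': [-0.0, 0.173, 0.985, -0.001], 'force': [-0.768, -0.573, -0.437], 'moment': [0.005, -0.013, 0.012], 'finger_force': 0.0, 'grip_width': 0.086}
side [[379.4, 0.0, 256.9], [0.0, 379.4, 193.4], [0.0, 0.0, 1.0]] [-0.262  0.369  0.604] [[-0.07, -1.0, 0.02], [-0.58, 0.03, -0.81], [0.81, -0.07, -0.58]]
top [[433.9, 0.0, 256.1], [0.0, 433.9, 188.4], [0.0, 0.0, 1.0]] [0.323 0.34  1.183] [[0.01, -1.0, -0.0], [-0.99, -0.01, -0.15], [0.15, 0.0, -0.99]]
```

View pics/side0.png

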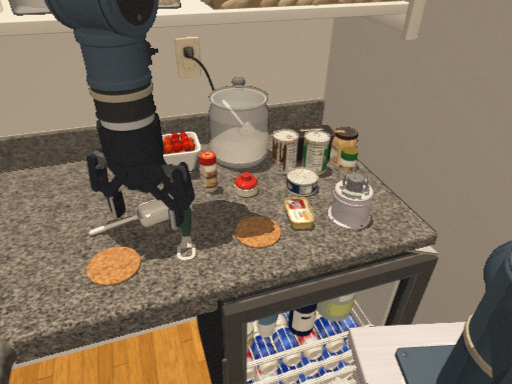

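View pics/top0.png

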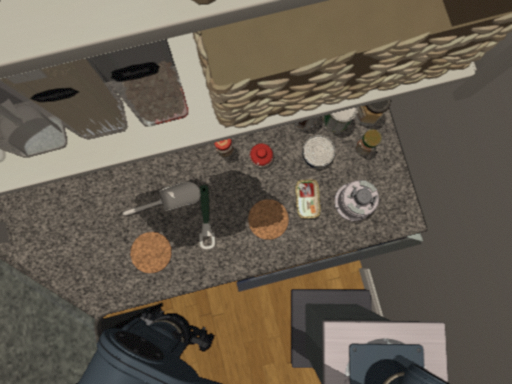

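The side view shows the canister at (351,203), cork mats at (258,232) and (113,265), and the flat tin at (299,212). In the top view the canister is at (358,200), mats at (268,218) and (151,252), and the base is off the lower right near (385,380). Candidates for the mat are top (268,218) and top (151,252), and I expect the first to be nearer. I'll measure it and crop.

```bash
cat > h.py <<'E'
from rig import *
import cv2,numpy as np
def cam(n):
    c=camera_info(n);R=cv2.Rodrigues(np.array(c["rvec"]))[0];t=np.array(c["tvec"]).ravel();return np.array(c["camera_matrix"]),R,t
def ray(n,p):
    K,R,t=cam(n);d=R.T@np.linalg.inv(K)@np.array([p[0],p[1],1.]);return -R.T@t,d/np.linalg.norm(d)
def onz(n,p,z):
    o,d=ray(n,p);return o+d*(z-o[2])/d[2]
def tri(p,q): # side pixel, top pixel
    o1,d1=ray("side",p);o2,d2=ray("top",q)
    s=np.linalg.lstsq(np.c_[d1,-d2],o2-o1,rcond=None)[0];a=o1+s[0]*d1;b=o2+s[1]*d2;return (a+b)/2,np.linalg.norm(a-b)
def proj(n,P):
    K,R,t=cam(n);return cv2.projectPoints(np.array(P,float).reshape(-1,3),cv2.Rodrigues(R)[0],t,K,None)[0].reshape(-1,2)
E
python3 - <<'E'
from h import *
E={}
for n in("side","top"):
    im=cv2.imread(f"pics/{n}0.png");h=cv2.cvtColor(im,cv2.COLOR_BGR2HSV)
    m=cv2.inRange(h,(4,90,90),(16,255,255));m[:150]=0;m[290:]=0
    if n=="top": m[280:]=0
    m=cv2.morphologyEx(m,cv2.MORPH_CLOSE,np.ones((5,5)))
    for c in cv2.findContours(m,0,2)[0]:
        if cv2.contourArea(c)>600:
            e=cv2.fitEllipse(c);print(n,np.round(e[0],1),np.round(e[1],1),onz(n,e[0],.006).round(4));E.setdefault(n,[]).append(e[0])
for a in E["side"]:
    for b in E["top"]:
        P,g=tri(a,b)
        if g<.03:print("tri mat",P.round(4),round(g,4))
s=cv2.imread("pics/side0.png")[160:240,310:390];t=cv2.imread("pics/top0.png")[160:240,318:398]
cv2.imwrite("pics/crop1.png",np.hstack([cv2.resize(x,None,fx=5,fy=5,interpolation=cv2.INTER_CUBIC) for x in(s,t)]))
E
```

```text
side [113.2 265.6] [36.6 56.1] [0.32   0.6234 0.006 ]
side [257.7 231.8] [31.6 46.1] [0.4118 0.3102 0.006 ]
top [150.5 252.1] [40.1 41.7] [0.3244 0.6233 0.006 ]
top [268.5 219.9] [38.  39.3] [0.4143 0.3071 0.006 ]
tri mat [0.3243 0.6248 0.0016] 0.0009
tri mat [0.4146 0.3085 0.0034] 0.0029
```

View pics/crop1.png

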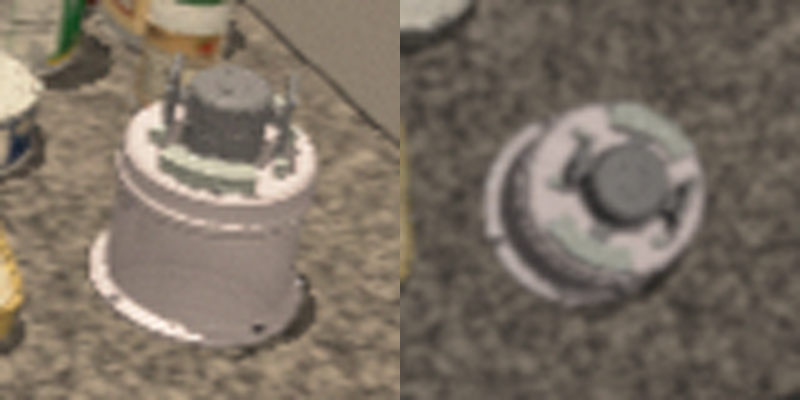

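The nearer mat is at about (0.413, 0.308). The other one is 0.70 m away, so the choice is clear. The crop shows a grey crown at top pixel ~(363,197), tabs left at ~(354,192) and right at ~(374,201), and keepers at upper right and lower left. In the side view the crown top is at ~(356,177), with tab tips at (344,174) and (368,177).

```bash
python3 - <<'E'
from h import *
# crown top: saturate rough estimates + intensity segmentation
P,g=tri((356.4,176.4),(363.2,196.8));print("crown tri",P.round(4),round(g,4))
for n,p in(("side",(356.4,176.4)),("top",(363.2,196.8))):print(n,onz(n,p,.119).round(4))
# tabs tips
for z in(.12,.125):
  a=[onz("side",p,z) for p in((344.4,174),(368.2,177))];print("side tabs",z,np.round(a,4).tolist())
  d=a[0]-a[1];print(np.degrees(np.arctan2(d[1],d[0])),np.linalg.norm(d))
  a=[onz("top",p,z) for p in((354,192),(374,201))];d=a[0]-a[1];print("top",np.round(a,4).tolist(),np.degrees(np.arctan2(d[1],d[0])),np.linalg.norm(d))
# bright pinkish plate+keepers (top) ellipse
im=cv2.imread("pics/top0.png")[170:225,330:390]
g=cv2.cvtColor(im,cv2.COLOR_BGR2GRAY);np.set_printoptions(linewidth=250)
print(g[8:44,20:52])
s=cv2.cvtColor(cv2.imread("pics/side0.png"),cv2.COLOR_BGR2GRAY)[168:204,332:376];print(s)
E
```

```text
crown tri [0.4649 0.0766 0.121 ] 0.0006
side [0.4679 0.0751 0.119 ]
top [0.4652 0.0764 0.119 ]
side tabs 0.12 [[0.4779, 0.1014, 0.12], [0.4626, 0.0485, 0.12]]
73.83658964264194 0.0550331557183143
top [[0.4768, 0.0991, 0.12], [0.4549, 0.0503, 0.12]] 65.84059016669231 0.05351039561304792
side tabs 0.125 [[0.4703, 0.1042, 0.125], [0.4551, 0.0519, 0.125]]
73.83658964264184 0.054464405359225865
top [[0.4761, 0.1003, 0.125], [0.4543, 0.0517, 0.125]] 65.84059016669232 0.05325877447647179
[[ 99 105  98 ...  78  72  75]
 [ 99 104 100 ...  83  77  74]
 [ 96 100 101 ...  95  93  92]
 ...
 [113 110 109 ...  83  88  96]
 [ 99 110 115 ...  73  79  89]
 [ 90  93 106 ...  71  74  79]]
[[119 120 107 ... 130 126 128]
 [101 115 116 ... 129 126 128]
 [104 126 118 ... 128 129 129]
 ...
 [116 115 107 ... 134 122 135]
 [107 114 116 ... 155 143 122]
 [106 115 119 ... 129 133 134]]
```

```bash
python3 - <<'E'
from h import *
c=np.array([.4655,.0763]);out=[]
for n,x0,y0 in(("side",330,164),("top",343,177)):
    im=cv2.imread(f"pics/{n}0.png")[y0:y0+40,x0:x0+40];im=cv2.resize(im,None,fx=10,fy=10,interpolation=cv2.INTER_CUBIC)
    for a,col in((66,(0,0,255)),(70,(0,255,0)),(74,(255,0,0))):
        r=np.radians(a);u=np.array([np.cos(r),np.sin(r)]);v=np.array([-u[1],u[0]])
        for s in(1,-1):
            # outer face top edge
            q=[np.r_[c+s*.029*u+w*.012*v,.125] for w in(-1,1)]
            q=(proj(n,q)-[x0,y0]+.5)*10
            cv2.line(im,*[tuple(int(k) for k in p) for p in q],col,1)
    out.append(im)
cv2.imwrite("pics/crop2.png",np.hstack(out))
E
```

```text
(no output)
```

View pics/crop2.png

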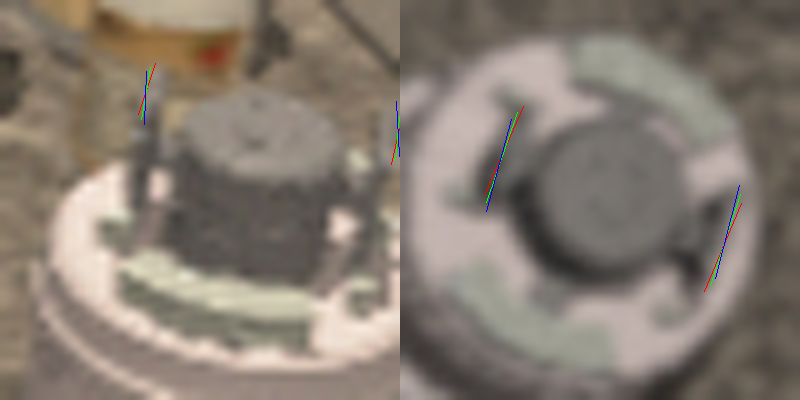

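```bash
cat >> h.py <<'E'
from scipy.spatial.transform import Rotation as Ro
def go(P,yaw_y=None):
    "print tool shift (mm) and turn (deg about tool) to world P with tool y at yaw, z down"
    s=state();q=s["tcp_rot"];R=Ro.from_quat([q[1],q[2],q[3],q[0]])
    y=R.apply([0,1,0]);cur=np.degrees(np.arctan2(y[1],y[0]));yaw=cur if yaw_y is None else yaw_y
    a=np.radians(yaw);Y=np.array([np.cos(a),np.sin(a),0]);Z=np.array([0,0,-1.]);X=np.cross(Y,Z)
    T=Ro.from_matrix(np.c_[X,Y,Z])
    print("pos",np.round(s["position"],4),"yaw",cur.round(2),"shift",(R.inv().apply(np.array(P)-s["position"])*1000).round(1),"turn",np.degrees((R.inv()*T).as_rotvec()).round(2),"F",np.round(s["force"],2),"M",np.round(s["moment"],2),"w",round(s["grip_width"],4),"ff",round(float(s["finger_force"]),1),"t",round(s["time"],2))
E
python3 -c "
from h import *
go([.466,.076,.2],64.5)"
```

```text
pos [0.1787 0.4931 0.2302] yaw 70.07 shift [-412.3 -294.1   30.7] turn [-0.12 -0.01  5.57] F [-0.19  0.68 -0.23] M [-0.02  0.03  0.04] w 0.0852 ff 0.0 t 0.1
```

```bash
python3 -m crank '[0,0,0,-10,-7,0,-1, 0,0,0.3,-30,-22,0,-1, 0,0,0.6,-55,-39,0,-1, 0,0,0.9,-80,-57,0,-1, 0,0,1.2,-105,-75,0,-1, 0,0,1.5,-130,-93,0,-1, 0,0,1.8,-155,-110,0,-1, 0,0,2.1,-180,-128,0,-1, 0,0,2.4,-205,-146,0,-1, 0,0,2.8,-230,-164,0,-1]'
python3 -c "
from h import *
go([.466,.076,.2],64.5)"
```

```text
time: 0.93
position: [0.3397, 0.2588, 0.2311]
tcp_rot: [0.0, 0.197, 0.98, -0.0]
force: [0.9, 0.7, -1.0]
grip_width: 0.0856
finger_force: 0.0
pos [0.3397 0.2588 0.2311] yaw 67.24 shift [-187.2 -119.7   31.2] turn [-0.03  0.01  2.74] F [ 0.94  0.65 -0.99] M [ 0.01  0.01 -0.04] w 0.0856 ff 0.0 t 0.93
```

```bash
python3 -m crank '[0,0,0.3,-24,-15,0,-1, 0,0,0.7,-48,-31,0,-1, 0,0,1.1,-72,-46,0,-1, 0,0,1.5,-96,-61,0,-1, 0,0,1.9,-120,-77,5,-1, 0,0,2.2,-142,-91,12,-1, 0,0,2.5,-162,-104,19,-1, 0,0,2.7,-177,-113,25,-1, 0,0,2.7,-187,-120,30,-1, 0,0,2.7,-187,-120,31,-1]'
python3 - <<'E'
from h import *
go([.466,.076,.135],64.5)
out=[]
for n,x0,y0 in(("side",306,130),("top",318,160)):
    im=capture(n)[:,:,::-1];cv2.imwrite(f"pics/{n}1.png",im);out.append(cv2.resize(im[y0:y0+80,x0:x0+80],None,fx=5,fy=5,interpolation=cv2.INTER_CUBIC))
cv2.imwrite("pics/crop3.png",np.hstack(out))
E
```

```text
time: 1.77
position: [0.4653, 0.0758, 0.1987]
tcp_rot: [-0.001, 0.222, 0.975, -0.001]
force: [-0.8, -0.9, 0.2]
grip_width: 0.0852
finger_force: 0.0
pos [0.4653 0.0758 0.1987] yaw 64.4 shift [-0.6  0.6 63.7] turn [-0.11 -0.1  -0.1 ] F [-0.79 -0.94  0.2 ] M [0.01 0.02 0.  ] w 0.0852 ff 0.0 t 1.77
```

View pics/crop3.png

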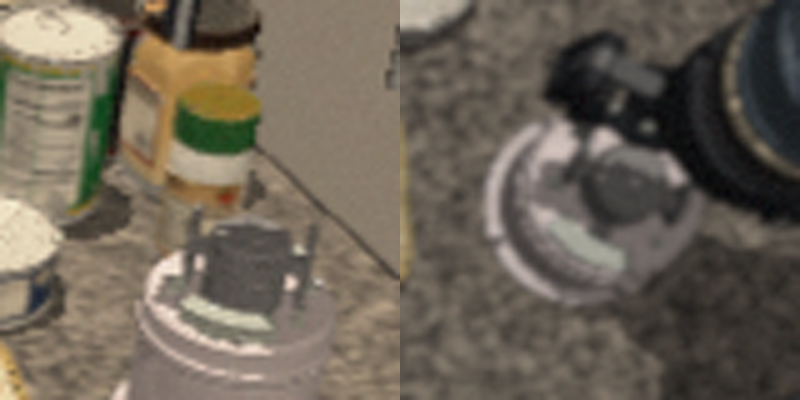

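The side crop shows the cap clear, with tab tops at ~(195,215) and (315,230), and the gripper above the frame. In the top view the tabs are at (575,165) and (680,200), which still fits the estimate. Descending.

```bash
python3 -m crank '[0,0,0,0,0,8,-1, 0,0,0,0,0,20,-1, 0,0,0,0,0,32,-1, 0,0,0,0,0,44,-1, 0,0,0,0,0,56,-1, 0,0,0,0,0,68,-1, 0,0,0,0,0,80,-1, 0,0,0,0,0,90,-1, 0,0,0,0,0,98,-1, 0,0,0,0,0,102,-1]' 20
python3 - <<'E'
from h import *
go([.466,.076,.095],64.5)
out=[]
for n,x0,y0 in(("side",306,130),("top",318,160)):
    im=capture(n)[:,:,::-1];cv2.imwrite(f"pics/{n}2.png",im);out.append(cv2.resize(im[y0:y0+80,x0:x0+80],None,fx=5,fy=5,interpolation=cv2.INTER_CUBIC))
cv2.imwrite("pics/crop4.png",np.hstack(out))
E
```

```text
time: 2.7
position: [0.4645, 0.078, 0.0966]
tcp_rot: [-0.001, 0.22, 0.975, -0.0]
force: [-0.5, -0.5, -0.5]
grip_width: 0.0858
finger_force: 0.0
pos [0.4645 0.078  0.0966] yaw 64.57 shift [-2.2 -1.2  1.5] turn [-0.06 -0.11  0.07] F [-0.51 -0.52 -0.53] M [0.03 0.05 0.01] w 0.0858 ff 0.0 t 2.7
```

View pics/crop4.png

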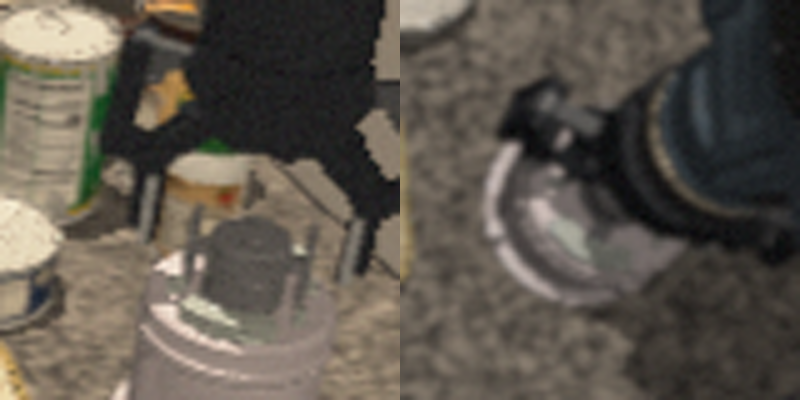

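The side view shows the pads at x≈155 and 345 either side of the tabs at 195 and 315, so they're roughly centred with gaps of about 35 and 28. I'll close in stages and centre by feel.

```bash
python3 -m crank '[0,0,0,0,0,0,-0.7, 0,0,0,0,0,0,-0.5, 0,0,0,0,0,0,-0.42, 0,0,0,0,0,0,-0.42, 0,0,0,0,0,0,-0.4, 0,0,0,0,0,0,-0.4, 0,0,0,0,0,0,-0.38, 0,0,0,0,0,0,-0.38, 0,0,0,0,0,0,-0.36, 0,0,0,0,0,0,-0.36]' 20
python3 - <<'E'
from h import *
go([.466,.076,.095],64.5)
s=state();print(s["position"])
capture("top");go([.466,.076,.095],64.5)
E
```

```text
time: 3.63
position: [0.4654, 0.0776, 0.0986]
tcp_rot: [0.0, 0.22, 0.975, -0.001]
force: [-1.5, -3.6, 2.4]
grip_width: 0.0581
finger_force: 2.1
pos [0.4654 0.0776 0.0986] yaw 64.56 shift [-1.2 -1.2  3.6] turn [-0.05  0.04  0.06] F [-1.5  -3.56  2.37] M [-0.75  0.27  0.03] w 0.0581 ff 2.1 t 3.63
[0.46544668 0.07758756 0.09856842]
pos [0.4655 0.0776 0.0986] yaw 64.56 shift [-1.2 -1.2  3.6] turn [-0.05  0.04  0.06] F [-0.98 -4.22  3.93] M [-0.8   0.3   0.02] w 0.058 ff 2.0 t 3.68
```

```bash
python3 -m crank '[0,0,0,0,0,0,-0.45, 0,0,0,0,-1,0,-0.45, 0,0,0,0,-1.5,2,-0.45, 0,0,0,0,-1.5,4,-0.45, 0,0,0,0,-1.5,4,-0.45, 0,0,0,0,-1.5,4,-0.42, 0,0,0,0,-1.5,4,-0.39, 0,0,0,0,-1.5,4,-0.36, 0,0,0,0,-1.5,4,-0.34, 0,0,0,0,-1.5,4,-0.34]' 20
python3 - <<'E'
from h import *
go([.466,.076,.095],64.5)
capture("top");go([.466,.076,.095],64.5)
E
```

```text
time: 4.52
position: [0.4648, 0.0768, 0.0945]
tcp_rot: [0.0, 0.22, 0.975, 0.0]
force: [-0.5, 1.0, 1.4]
grip_width: 0.0571
finger_force: 4.0
pos [0.4648 0.0768 0.0945] yaw 64.58 shift [-1.4 -0.2 -0.5] turn [0.02 0.   0.08] F [-0.55  0.96  1.38] M [ 0.17  0.1  -0.  ] w 0.0571 ff 4.0 t 4.52
pos [0.4648 0.0768 0.0946] yaw 64.58 shift [-1.5 -0.2 -0.4] turn [0.02 0.   0.08] F [-0.43 -0.16  0.74] M [0.14 0.15 0.04] w 0.0573 ff 4.0 t 4.57
```

Centred. Squeezing.

```bash
python3 -m crank '[0,0,0,0,0,0,-0.3, 0,0,0,0,0,0,-0.26, 0,0,0,0,0,0,-0.22, 0,0,0,0,0,0,-0.18, 0,0,0,0,0,0,-0.15, 0,0,0,0,0,0,-0.13, 0,0,0,0,0,0,-0.11, 0,0,0,0,0,0,-0.08, 0,0,0,0,0,0,-0.05, 0,0,0,0,0,0,-0.05]' 25
python3 - <<'E'
from h import *
go([.466,.076,.095],64.5)
capture("top");go([.466,.076,.095],64.5)
E
```

```text
time: 5.4
position: [0.465, 0.0769, 0.0963]
tcp_rot: [0.001, 0.22, 0.976, 0.0]
force: [-3.8, 0.0, 11.2]
grip_width: 0.0471
finger_force: 25.2
pos [0.465  0.0769 0.0963] yaw 64.6 shift [-1.3 -0.4  1.3] turn [0.05 0.07 0.1 ] F [-3.84  0.03 11.23] M [0.13 0.79 0.12] w 0.0471 ff 25.2 t 5.4
pos [0.465  0.0769 0.0963] yaw 64.6 shift [-1.2 -0.4  1.3] turn [0.05 0.07 0.1 ] F [-3.99  1.07 10.41] M [0.13 0.79 0.12] w 0.0467 ff 25.2 t 5.45
```

```bash
python3 -m crank '[0,0,0,0.2,0,-0.5,-0.05, 0,0,0,0.4,0,-1,-0.05, 0,0,0,0.6,0,-1.5,-0.05, 0,0,0,0.6,0,-1.7,-0.05, 0,0,0,0.6,0,-1.7,-0.05, 0,0,0,0.6,0,-1.7,-0.05, 0,0,-1,0.6,0,-1.7,-0.05, 0,0,-2,0.6,0,-1.7,-0.05, 0,0,-3,0.6,0,-1.7,-0.05, 0,0,-3,0.6,0,-1.7,-0.05]' 25
python3 - <<'E'
from h import *
go([.466,.076,.095],64.5)
capture("top");go([.466,.076,.095],64.5)
E
```

```text
time: 6.28
position: [0.4646, 0.0767, 0.0964]
tcp_rot: [0.001, 0.194, 0.981, -0.0]
force: [0.8, 0.4, 4.7]
grip_width: 0.0464
finger_force: 26.0
pos [0.4646 0.0767 0.0964] yaw 67.63 shift [-1.5 -0.1  1.4] turn [-0.01  0.06  3.13] F [0.78 0.39 4.69] M [-0.06 -0.1  -0.04] w 0.0464 ff 26.0 t 6.28
pos [0.4646 0.0767 0.0964] yaw 67.61 shift [-1.5 -0.1  1.5] turn [-0.    0.07  3.11] F [ 1.63 -0.23  5.38] M [-0.04 -0.18  0.02] w 0.047 ff 26.1 t 6.33
```

```bash
python3 -m crank '[0,0,-1,0,0,0,-0.05, 0,0,-2,0,0,0,-0.05, 0,0,-3,0,0,0,-0.05, 0,0,-4,0,0,0,-0.05, 0,0,-5,0,0,0,-0.05, 0,0,-6,0,0,0,-0.05, 0,0,-7,0,0,0,-0.05, 0,0,-8,0,0,0,-0.05, 0,0,-8,0,0,0,-0.05, 0,0,-8,0,0,0,-0.05]' 25
python3 - <<'E'
from h import *
go([.466,.076,.095],64.5)
for i in range(3): capture("top");s=state();print(np.round(s["force"],1),np.round(s["moment"],2))
E
```

```text
time: 7.17
position: [0.4645, 0.0765, 0.0965]
tcp_rot: [0.0, 0.125, 0.992, -0.0]
force: [0.2, -0.0, 5.9]
grip_width: 0.0469
finger_force: 26.2
pos [0.4645 0.0765 0.0965] yaw 75.6 shift [-1.6 -0.1  1.5] turn [-0.04  0.05 11.1 ] F [ 0.18 -0.01  5.88] M [-0.17 -0.08 -0.03] w 0.0469 ff 26.2 t 7.17
[-0.  -0.2  5.4] [-0.12 -0.04 -0.02]
[ 0.2 -1.1  6.4] [-0.16 -0.02 -0.1 ]
[ 0.7 -0.8  5.7] [-0.12 -0.06 -0.04]
```

```bash
python3 -m crank '[0,0,-1.5,0,0,0,-0.05, 0,0,-3,0,0,0,-0.05, 0,0,-4.5,0,0,0,-0.05, 0,0,-6,0,0,0,-0.05, 0,0,-7.5,0,0,0,-0.05, 0,0,-9,0,0,0,-0.05, 0,0,-10.5,0,0,0,-0.05, 0,0,-12,0,0,0,-0.05, 0,0,-13.5,0,0,0,-0.05, 0,0,-15,0,0,0,-0.05]' 25
python3 - <<'E'
from h import *
go([.466,.076,.095],64.5)
for i in range(3): capture("top");s=state();print(np.round(s["force"],1),np.round(s["moment"],2))
E
```

```text
time: 8.15
position: [0.4639, 0.0754, 0.0965]
tcp_rot: [-0.0, -0.005, 1.0, -0.002]
force: [-1.6, -4.5, 6.4]
grip_width: 0.0468
finger_force: 26.4
pos [0.4639 0.0754 0.0965] yaw 90.62 shift [-2.1  0.6  1.5] turn [-2.200e-01  1.000e-02  2.612e+01] F [-1.57 -4.49  6.43] M [-0.75  0.29 -0.18] w 0.0468 ff 26.4 t 8.15
[-1.6 -3.1  7.3] [-0.7  0.3 -0.1]
[-1.6 -3.8  6.6] [-0.66  0.29 -0.06]
[-1.1 -3.3  7.2] [-0.71  0.29 -0.09]
```

```bash
python3 -m crank '[0,0,0,0.2,-0.4,0,-0.05, 0,0,0,0.3,-0.8,0,-0.05, 0,0,-1,0.3,-0.8,0,-0.05, 0,0,-2,0.3,-0.8,0,-0.05, 0,0,-3,0.3,-0.8,0,-0.05, 0,0,-4,0.3,-0.8,0,-0.05, 0,0,-5,0.3,-0.8,0,-0.05, 0,0,-6,0.3,-0.8,0,-0.05, 0,0,-6,0.3,-0.8,0,-0.05, 0,0,-6,0.3,-0.8,0,-0.05]' 25
python3 - <<'E'
from h import *
go([.466,.076,.095],64.5)
for i in range(3): capture("top");s=state();print(np.round(s["force"],1),np.round(s["moment"],2))
E
```

```text
time: 9.13
position: [0.4638, 0.0747, 0.0964]
tcp_rot: [-0.0, -0.057, 0.998, -0.002]
force: [-0.8, -3.3, 6.0]
grip_width: 0.0464
finger_force: 26.4
pos [0.4638 0.0747 0.0964] yaw 96.56 shift [-2.3  1.   1.4] turn [-1.800e-01  2.000e-02  3.206e+01] F [-0.79 -3.27  5.95] M [-0.61  0.12 -0.08] w 0.0464 ff 26.4 t 9.13
[-1.3 -3.5  6.8] [-0.58  0.18 -0.1 ]
[-1.  -3.6  6.8] [-0.6   0.18 -0.06]
[-1.2 -3.1  6. ] [-0.6   0.14 -0.06]
```

```bash
cat > m.py <<'E'
from h import *
go([.466,.076,.095],64.5)
A=[]
for i in range(4): capture("top");s=state();A.append(np.r_[s["force"],s["moment"]])
print(np.mean(A,0).round(2))
E
python3 -m crank '[0,0,0,0,-0.4,0,-0.05, 0,0,-0.5,0,-0.8,0,-0.05, 0,0,-1,0,-0.8,0,-0.05, 0,0,-1.5,0,-0.8,0,-0.05, 0,0,-2,0,-0.8,0,-0.05, 0,0,-2.5,0,-0.8,0,-0.05, 0,0,-3,0,-0.8,0,-0.05, 0,0,-3,0,-0.8,0,-0.05, 0,0,-3,0,-0.8,0,-0.05, 0,0,-3,0,-0.8,0,-0.05]' 25 >/dev/null
python3 m.py
```

```text
pos [0.4639 0.0745 0.0964] yaw 99.57 shift [-2.3  1.2  1.4] turn [-1.200e-01  1.000e-02  3.507e+01] F [-0.48 -1.23  5.89] M [-0.39  0.16 -0.08] w 0.0469 ff 26.3 t 10.12
[-1.35 -2.19  6.08 -0.37  0.14 -0.09]
```

```bash
python3 -m crank '[0,0,-0.5,0,-0.3,0,-0.05, 0,0,-1,0,-0.5,0,-0.05, 0,0,-1.5,0,-0.5,0,-0.05, 0,0,-2,0,-0.5,0,-0.05, 0,0,-2.5,0,-0.5,0,-0.05, 0,0,-3,0,-0.5,0,-0.05, 0,0,-3,0,-0.5,0,-0.05, 0,0,-3,0,-0.5,0,-0.05, 0,0,-3,0,-0.5,0,-0.05, 0,0,-3,0,-0.5,0,-0.05]' 25 >/dev/null
python3 m.py
```

```text
pos [0.464  0.0741 0.0965] yaw 102.58 shift [-2.4  1.4  1.4] turn [-0.1   0.   38.08] F [-1.1  -1.88  6.07] M [-0.27  0.15 -0.06] w 0.0468 ff 26.3 t 11.15
[-1.23 -1.31  6.   -0.31  0.12 -0.09]
```

```bash
python3 -m crank '[0,0,-0.5,0.2,-0.3,0,-0.05, 0,0,-1,0.2,-0.3,0,-0.05, 0,0,-1.5,0.2,-0.3,0,-0.05, 0,0,-2,0.2,-0.3,0,-0.05, 0,0,-2.5,0.2,-0.3,0,-0.05, 0,0,-3,0.2,-0.3,0,-0.05, 0,0,-3,0.2,-0.3,0,-0.05, 0,0,-3,0.2,-0.3,0,-0.05, 0,0,-3,0.2,-0.3,0,-0.05, 0,0,-3,0.2,-0.3,0,-0.05]' 25 >/dev/null
python3 m.py
```

```text
pos [0.4639 0.0739 0.0964] yaw 105.58 shift [-2.6  1.5  1.4] turn [-9.000e-02  1.000e-02  4.108e+01] F [-1.23 -1.81  5.98] M [-0.28  0.1  -0.04] w 0.0468 ff 26.2 t 12.18
[-0.48 -1.37  5.83 -0.25  0.1  -0.1 ]
```

```bash
python3 -m crank '[0,0,-0.5,0,-0.3,0,-0.05, 0,0,-1,0,-0.3,0,-0.05, 0,0,-1.5,0,-0.3,0,-0.05, 0,0,-2,0,-0.3,0,-0.05, 0,0,-2.5,0,-0.3,0,-0.05, 0,0,-3,0,-0.3,0,-0.05, 0,0,-3,0,-0.3,0,-0.05, 0,0,-3,0,-0.3,0,-0.05, 0,0,-3,0,-0.3,0,-0.05, 0,0,-3,0,-0.3,0,-0.05]' 25 >/dev/null
python3 m.py
```

```text
pos [0.464  0.0736 0.0964] yaw 108.58 shift [-2.7  1.7  1.4] turn [-9.000e-02  1.000e-02  4.408e+01] F [-1.06 -2.09  6.37] M [-0.31  0.13 -0.11] w 0.0469 ff 26.3 t 13.22
[-0.73 -1.73  6.48 -0.28  0.11 -0.09]
```

```bash
python3 -m crank '[0,0,-0.5,0,-0.3,0,-0.05, 0,0,-1,0,-0.4,0,-0.05, 0,0,-1.5,0,-0.4,0,-0.05, 0,0,-2,0,-0.4,0,-0.05, 0,0,-2.5,0,-0.4,0,-0.05, 0,0,-3,0,-0.4,0,-0.05, 0,0,-3,0,-0.4,0,-0.05, 0,0,-3,0,-0.4,0,-0.05, 0,0,-3,0,-0.4,0,-0.05, 0,0,-3,0,-0.4,0,-0.05]' 25 >/dev/null
python3 m.py
```

```text
pos [0.4644 0.0729 0.0964] yaw 111.56 shift [-2.6  2.2  1.4] turn [-1.100e-01  3.000e-02  4.706e+01] F [-0.64 -2.    5.51] M [-0.37  0.02 -0.12] w 0.0466 ff 26.1 t 14.25
[-0.31 -2.14  5.64 -0.37  0.02 -0.13]
```

```bash
python3 -m crank '[0,0,-0.3,0,-0.2,0,-0.05, 0,0,-0.6,0,-0.4,0,-0.05, 0,0,-0.9,0,-0.4,0,-0.05, 0,0,-1.2,0,-0.4,0,-0.05, 0,0,-1.5,0,-0.4,0,-0.05, 0,0,-1.5,0,-0.4,0,-0.05, 0,0,-1.5,0,-0.4,0,-0.05, 0,0,-1.5,0,-0.4,0,-0.05, 0,0,-1.5,0,-0.4,0,-0.05, 0,0,-1.5,0,-0.4,0,-0.05]' 25 >/dev/null
python3 m.py
```

```text
pos [0.4647 0.0723 0.0965] yaw 113.05 shift [-2.6  2.9  1.5] turn [-0.15  0.05 48.55] F [ 0.45 -1.82  5.34] M [-0.47 -0.1  -0.21] w 0.0465 ff 26.0 t 15.28
[ 0.01 -2.58  5.39 -0.45 -0.06 -0.18]
```

```bash
python3 -m crank '[0,0,-0.2,0,-0.2,0,-0.05, 0,0,-0.4,0,-0.4,0,-0.05, 0,0,-0.6,0.1,-0.5,0,-0.05, 0,0,-0.8,0.2,-0.5,0,-0.05, 0,0,-1,0.2,-0.5,0,-0.05, 0,0,-1,0.2,-0.5,0,-0.05, 0,0,-1,0.2,-0.5,0,-0.05, 0,0,-1,0.2,-0.5,0,-0.05, 0,0,-1,0.2,-0.5,0,-0.05, 0,0,-1,0.2,-0.5,0,-0.05]' 25 >/dev/null
python3 m.py
```

```text
pos [0.4649 0.0719 0.0965] yaw 114.04 shift [-2.7  3.3  1.4] turn [-0.13  0.08 49.54] F [ 0.6  -1.4   5.75] M [-0.41 -0.16 -0.2 ] w 0.0464 ff 25.8 t 16.32
[ 0.7  -2.15  4.8  -0.37 -0.12 -0.2 ]
```

```bash
python3 -m crank '[0,0,0.5,0,0,0,-0.05, 0,0,1,0,0,0,-0.05, 0,0,1.5,0,0,0,-0.05, 0,0,1.5,0,0,-0.5,-0.05, 0,0,1.5,0,0,-1,-0.05, 0,0,1.5,0,0,-1.5,-0.05, 0,0,1.5,0,0,-2,-0.05, 0,0,1.5,0,0,-3,-0.05, 0,0,1.5,0,0,-4,-0.05, 0,0,1.5,0,0,-4,-0.05]' 25 >/dev/null
python3 m.py
```

```text
pos [0.4637 0.0725 0.0994] yaw 112.56 shift [-3.5  2.4  4.4] turn [-0.07 -0.09 48.06] F [ 2.35 -5.15 -3.21] M [-0.89 -0.49 -0.22] w 0.0468 ff 26.3 t 17.35
[ 2.51 -3.74 -3.94 -0.99 -0.49 -0.2 ]
```

```bash
python3 -m crank '[0,0,0,0,-0.3,0,-0.05, 0,0,0,-0.1,-0.6,0,-0.05, 0,0,0,-0.2,-0.9,0,-0.05, 0,0,0,-0.2,-1.2,0,-0.05, 0,0,0,-0.2,-1.2,0,-0.05, 0,0,0,-0.2,-1.2,0,-0.05, 0,0,0,-0.2,-1.2,0,-0.05, 0,0,0,-0.2,-1.2,0,-0.05, 0,0,0,-0.2,-1.2,0,-0.05, 0,0,0,-0.2,-1.2,0,-0.05]' 25 >/dev/null
python3 m.py
```

```text
pos [0.4649 0.0721 0.1002] yaw 112.58 shift [-2.5  3.2  5.2] turn [ 2.000e-02 -0.000e+00  4.808e+01] F [-1.48 -2.78 -0.99] M [-0.72  0.19 -0.11] w 0.0466 ff 27.1 t 18.38
[-0.93 -2.71 -0.86 -0.68  0.18 -0.09]
```

```bash
python3 -m crank '[0,0,0,0.2,-0.2,0,-0.05, 0,0,0,0.4,-0.5,0,-0.05, 0,0,0,0.4,-0.5,-1,-0.05, 0,0,0,0.4,-0.5,-2,-0.05, 0,0,0,0.4,-0.5,-3,-0.05, 0,0,0,0.4,-0.5,-4,-0.05, 0,0,0,0.4,-0.5,-4,-0.05, 0,0,0,0.4,-0.5,-4,-0.05, 0,0,0,0.4,-0.5,-4,-0.05, 0,0,0,0.4,-0.5,-4,-0.05]' 25 >/dev/null
python3 m.py
```

```text
pos [0.4648 0.0716 0.1042] yaw 112.58 shift [-2.8  3.6  9.2] turn [ 0.05  0.   48.08] F [ 0.13  0.42 -1.2 ] M [ 0.23  0.16 -0.04] w 0.0465 ff 27.2 t 19.42
[-0.29  1.59 -0.9   0.31  0.11 -0.07]
```

Free, and carrying only the cap's weight. Lifting straight off.

```bash
python3 -m crank '[0,0,0,0,0,-2,-0.05, 0,0,0,0,0,-5,-0.05, 0,0,0,0,0,-9,-0.05, 0,0,0,0,0,-14,-0.05, 0,0,0,0,0,-22,-0.05, 0,0,0,0,0,-32,-0.05, 0,0,0,0,0,-44,-0.05, 0,0,0,0,0,-56,-0.05, 0,0,0,0,0,-66,-0.05, 0,0,0,0,0,-70,-0.05]' 25 >/dev/null
python3 - <<'E'
from h import *
go([.4135,.3085,.13],112.58)
out=[]
for n,x0,y0 in(("side",290,110),("top",318,140)):
    im=capture(n)[:,:,::-1];cv2.imwrite(f"pics/{n}5.png",im);out.append(cv2.resize(im[y0:y0+100,x0:x0+100],None,fx=4,fy=4,interpolation=cv2.INTER_CUBIC))
cv2.imwrite("pics/crop5.png",np.hstack(out))
E
```

```text
pos [0.4662 0.0713 0.177 ] yaw 112.57 shift [-42.2 239.3  46.7] turn [-0.09  0.22 -0.  ] F [ 0.29  0.29 -0.84] M [ 0.    0.01 -0.  ] w 0.0466 ff 27.3 t 20.45
```

View pics/crop5.png

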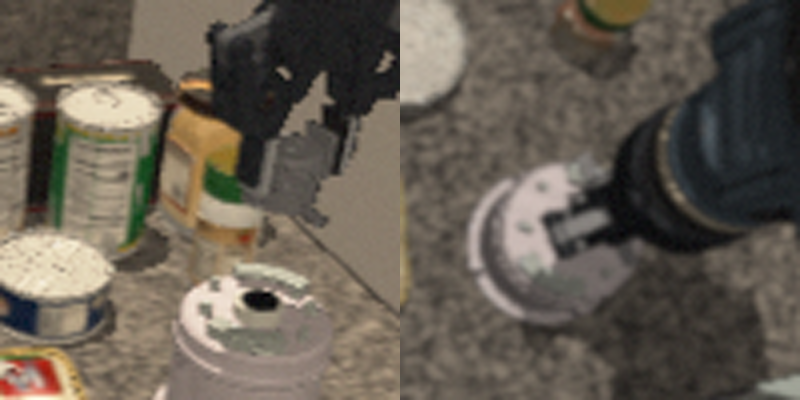

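The side view shows the cap upright between the fingers at ~(295,170), with the canister's open neck below at (262,300). Moving to the mat.

```bash
python3 -m crank '[0,0,0,-2,10,0,-0.05, 0,0,0,-7,35,0,-0.05, 0,0,0,-12,65,0,-0.05, 0,0,0,-17,95,0,-0.05, 0,0,0,-22,125,0,-0.05, 0,0,0,-27,155,0,-0.05, 0,0,0,-32,185,0,-0.05, 0,0,0,-36,212,0,-0.05, 0,0,0,-37,230,0,-0.05, 0,0,0,-37,239,0,-0.05]' 25 >/dev/null
python3 - <<'E'
from h import *
go([.409,.3065,.03],112.58)
E
```

```text
pos [0.4052 0.3086 0.1727] yaw 112.76 shift [ -3.1  -3.5 142.7] turn [ 0.05 -0.14  0.18] F [ 0.39 -0.54 -1.72] M [-0.03 -0.02 -0.05] w 0.0467 ff 27.3 t 21.38
```

```bash
python3 -m crank '[0,0,0,-1,0,8,-0.05, 0,0,0,-2,-1,22,-0.05, 0,0,0,-3,-1,38,-0.05, 0,0,0,-3,-2,56,-0.05, 0,0,0,-3,-2,74,-0.05, 0,0,0,-3,-2,92,-0.05, 0,0,0,-3,-2,108,-0.05, 0,0,0,-3,-2,122,-0.05, 0,0,0,-3,-2,132,-0.05, 0,0,0,-3,-2,135,-0.05]' 25 >/dev/null
python3 - <<'E'
from h import *
go([.409,.3065,.0175],112.58)
out=[]
for n,x0,y0 in(("side",210,180),("top",220,170)):
    im=capture(n)[:,:,::-1];cv2.imwrite(f"pics/{n}6.png",im);out.append(cv2.resize(im[y0:y0+100,x0:x0+100],None,fx=4,fy=4,interpolation=cv2.INTER_CUBIC))
cv2.imwrite("pics/crop6.png",np.hstack(out))
E
```

```text
pos [0.4091 0.3035 0.036 ] yaw 112.49 shift [-1.1  2.9 18.5] turn [-0.06 -0.29 -0.09] F [-1.18  0.27 -0.72] M [0.04 0.   0.02] w 0.0467 ff 27.3 t 22.22
```

View pics/crop6.png

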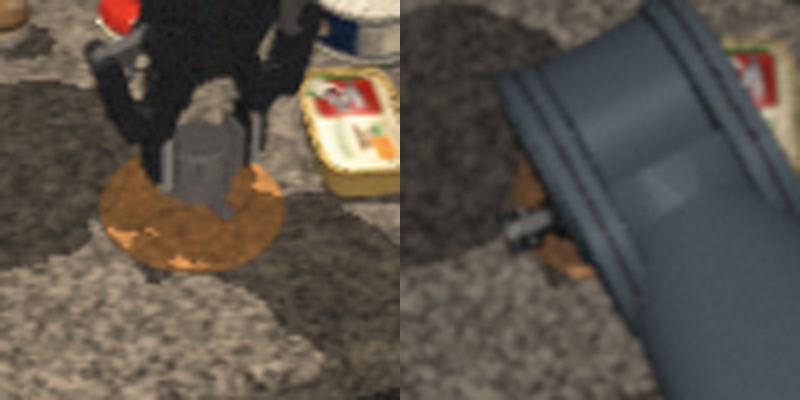

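The side crop shows the cap, upright, just above the mat: foot ~(203,200), mat centre (192,213). I'll lower it gently.

```bash
python3 -m crank '[0,0,0,0,1,2,-0.05, 0,0,0,0,2,4,-0.05, 0,0,0,0,3,6,-0.05, 0,0,0,0,3,8,-0.05, 0,0,0,0,3,10,-0.05, 0,0,0,0,3,12,-0.05, 0,0,0,0,3,13,-0.05, 0,0,0,0,3,14,-0.05, 0,0,0,0,3,15,-0.05, 0,0,0,0,3,15,-0.05]' 25 >/dev/null
python3 m.py
```

```text
pos [0.4094 0.3082 0.0237] yaw 112.57 shift [  36.9 -236.1  -71.2] turn [-2.000e-02 -2.000e-02  4.807e+01] F [ 0.26 -0.8  -1.37] M [-0.03  0.02 -0.03] w 0.0464 ff 27.3 t 23.15
[ 0.02  0.08 -0.58  0.01 -0.    0.02]
```

```bash
python3 -m crank '[0,0,0,0,0,0.5,-0.05, 0,0,0,0,0,1,-0.05, 0,0,0,0,0,1.5,-0.05, 0,0,0,0,0,2,-0.05, 0,0,0,0,0,2.5,-0.05, 0,0,0,0,0,3,-0.05, 0,0,0,0,0,3.5,-0.05, 0,0,0,0,0,4,-0.05, 0,0,0,0,0,4,-0.05, 0,0,0,0,0,4,-0.05]' 25 >/dev/null
python3 m.py
```

```text
pos [0.4096 0.3082 0.0199] yaw 112.57 shift [  37.  -236.1  -75.1] turn [-0.000e+00 -1.000e-02  4.807e+01] F [-0.34 -0.23 -0.06] M [-0.04 -0.02  0.02] w 0.0467 ff 27.3 t 24.18
[ 0.26  0.1  -0.84  0.01  0.01  0.02]
```

```bash
python3 -m crank '[0,0,0,0,0,0.4,-0.05, 0,0,0,0,0,0.8,-0.05, 0,0,0,0,0,1.2,-0.05, 0,0,0,0,0,1.6,-0.05, 0,0,0,0,0,2,-0.05, 0,0,0,0,0,2.3,-0.05, 0,0,0,0,0,2.5,-0.05, 0,0,0,0,0,2.5,-0.05, 0,0,0,0,0,2.5,-0.05, 0,0,0,0,0,2.5,-0.05]' 25 >/dev/null
python3 m.py
```

```text
pos [0.4096 0.3082 0.0176] yaw 112.57 shift [  37.  -236.1  -77.4] turn [-0.000e+00 -1.000e-02  4.807e+01] F [ 0.09  0.53 -0.33] M [-0.12  0.12  0.  ] w 0.0466 ff 27.6 t 25.22
[-1.03 -0.42  0.79 -0.1   0.13 -0.  ]
```

Touching. Releasing slowly.

```bash
python3 -m crank '[0,0,0,0,0,0.3,-0.1, 0,0,0,0,0,0.3,-0.14, 0,0,0,0,0,0.3,-0.18, 0,0,0,0,0,0.3,-0.22, 0,0,0,0,0,0.3,-0.26, 0,0,0,0,0,0.3,-0.3, 0,0,0,0,0,0.3,-0.35, 0,0,0,0,0,0.3,-0.4, 0,0,0,0,0,0.3,-0.48, 0,0,0,0,0,0.3,-0.55]' 25 >/dev/null
python3 m.py
```

```text
pos [0.4098 0.3084 0.0175] yaw 112.57 shift [  37.3 -236.1  -77.6] turn [2.000e-02 3.000e-02 4.807e+01] F [0.3  0.94 0.35] M [-0.03 -0.02 -0.02] w 0.0663 ff 0.0 t 26.25
[ 0.23 -0.24 -0.04  0.   -0.01 -0.01]
```

```bash
python3 -m crank '[0,0,0,0,0,0,-0.7, 0,0,0,0,0,-2,-0.7, 0,0,0,0,0,-6,-0.7, 0,0,0,0,0,-14,-0.7, 0,0,0,0,0,-26,-0.7, 0,0,0,0,0,-44,-0.7, 0,0,0,0,0,-68,-0.7, 0,0,0,0,0,-95,-0.7, 0,0,0,0,0,-125,-0.7, 0,0,0,0,0,-150,-0.7]' 25
python3 -m crank '[0,0,0,10,0,-5,-0.7, 0,0,0,30,0,-10,-0.7, 0,0,0,50,0,-10,-0.7, 0,0,0,70,0,-10,-0.7, 0,0,0,90,0,-10,-0.7, 0,0,0,110,0,-10,-0.7, 0,0,0,130,0,-10,-0.7, 0,0,0,140,0,-10,-0.7, 0,0,0,145,0,-10,-0.7, 0,0,0,145,0,-10,-0.7]' >/dev/null
python3 - <<'E'
from h import *
out=[]
for n,x0,y0 in(("side",210,180),("top",220,170)):
    im=capture(n)[:,:,::-1];cv2.imwrite(f"pics/{n}7.png",im);out.append(cv2.resize(im[y0:y0+100,x0:x0+100],None,fx=4,fy=4,interpolation=cv2.INTER_CUBIC))
cv2.imwrite("pics/crop7.png",np.hstack(out))
E
```

```text
time: 27.28
position: [0.4101, 0.3086, 0.1709]
tcp_rot: [0.002, -0.196, 0.981, 0.001]
force: [-0.0, 0.3, 1.0]
grip_width: 0.0724
finger_force: 0.0
```

View pics/crop7.png

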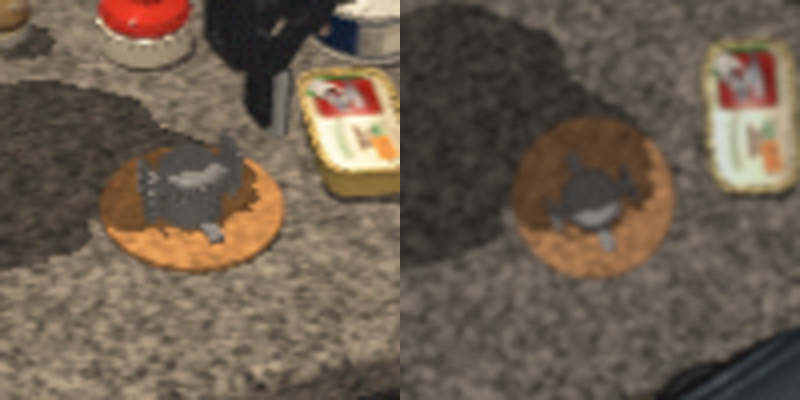

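The cap stands upright in the middle of the mat: top crop shows crown (592,197) against mat centre (595,197), tabs out and the robot clear.

```bash
python3 -c "
from h import *
s=state();print(s['position'],s['force']);print(hand_in())"
```

```text
[0.27643094 0.25296827 0.17803989] [0.75189973 0.58757287 0.47751377]
the job is handed in; nothing more can be done
None
```

I turned the cap about 48° to its stop with the tabs squeezed, lifted it straight off, and set it down upright in the middle of the nearer cork mat. I let go of it there and handed the job in at about 28 s; no verdict came back.

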